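Tap the wedge home to clamp a heel blank

TASK

Clamp the stacked heel blank in the wedge cramp: pull the hammer out from under the low tool shelf, lay it down in the open and take it again by the rear half of its wooden handle, then tap the steel-capped butt of the wedge with the hammer's round face, in at least three separate light taps, drawing the head well back each time, until the wedge no longer advances and the blank is held tight. Move the wedge, jaw and blank by nothing but taps on the butt, leave the ink bottle, thread spool and wax tin round the cramp where they are, and finally lay the hammer flat on the bench top, clear of the cramp.

Things in the scene. Friction and masses are not known exactly. Their poses are not given: they have to be found in the camera images.
- hammer: Shoemaker's hammer, 298 mm long, 0.2 to 0.4 kg, lying flat. Origin on its underside at mid length; x runs along the shaft to the steel head (centre x = +129 mm), y across, z up. Shaft x -149 to +114 mm, y -15 to +9 mm at most, 27 mm high; balance point near x = +45 mm. At the start all of x below about +15 mm is under the tool shelf; it draws straight out along its +x.
- hammer_face (a point): Centre of the hammer's round striking face (30 mm across), at (129, -50, 20) mm in the hammer's frame; it looks along the hammer's -y. Head 100 mm long across the shaft; thin peen at y = +50 mm. Lying free, the hammer leans about 0.15 rad to the face's side, so the face's centre is then about 13 mm above the bench.
- tool_shelf: Fixed low plywood shelf, 170 (x) x 190 (y) mm, top at 62 mm, underside at 50 mm, a leg 14 mm thick along each x side, open at its -y side, where the hammer sticks out, and at +y; a 20 mm ledge stands on the +y edge of the top, with a block of beeswax by it. Origin on the bench under its middle.
- cramp: Fixed wedge cramp: plywood base 200 (x) x 190 (y) x 12 mm with a dark rail along its +x side. From +x to -x it carries rail, wedge, jaw, heel blank and stop; nothing is over 62 mm high. Origin under the middle of the base. The wedge is driven along the cramp's -y and moves the jaw to -x.
- wedge (a joint): Travel (m) of the pale captive wedge along the cramp's -y, 0 at the start; taper 1:6, so the jaw moves a sixth of it. About 7 N of friction until the jaw presses the blank on the stop, after 12 to 52 mm of travel, depending on where the stop is bolted; then it stiffens and soon hardly advances at a tap. Stays where left. Tight: over 20 N on the blank.
- wedge_butt (a point): Centre of the struck face of the wedge's steel cap (42 mm along x, 34 mm high), 31 mm above the bench; the face looks along the cramp's +y and stands 149 mm from the cramp's origin along y at the start. Axes as the cramp's.
- stop: Dark wooden stop bar, 22 x 120 x 40 mm, bolted to the cramp's base plate, at a place that differs from start to start. Origin under its middle, on the base plate.
- heel_blank: Loose D-shaped stacked heel blank, 62 (x) x about 70 (y) x 32 mm, lying on the base plate between jaw and stop with 2 to 8 mm of play. Origin under its middle.
- jaw_pad (a point): Centre of the cork-faced side of the jaw (wooden bar 150 mm long, 36 mm high, between wedge and blank), 31 mm above the bench; it moves along the cramp's -x with the wedge.
- edge_ink: Small pink ink bottle with white cap, 31 mm across, 79 mm high, upright. Bystander. Origin under its middle.
- thread_spool: Brown thread spool, 42 mm across, 50 mm high, upright. Bystander. Origin under its middle.
- wax_tin: Round wax tin, 59 mm across, 20 mm high. Bystander. Origin under its middle.
- hammer_grip (a point): Point in the middle of the shaft on the rear half of the handle, at (-20, -3, 13) mm in the hammer's frame; the rear half is hammer x below 0. Covered by the tool shelf at the start.
There are look-alikes about, which are no part of the job. Of the things that look like the heel_blank, the smaller one is meant.

How it is judged:
By the outcome, as a careful person would: the job done as asked, in the order asked, and still so for the second after the job is handed in, with the robot touching nothing.
It also fails if it takes over 56 s, if anything falls off the work surface, if the arm or the gripper's body presses on something with over 40 N, if the wrist force passes 120 N, or if a joint passes its speed limit or range.

ROBOT

A 6-joint arm with a two-finger parallel gripper is mounted at the origin on a cart in front of the work surface, level with it; the furniture and walls round the work are solid. World frame = base frame: x ahead of the robot, y to its left, z up, the work surface at z = 0. Lengths are in m, angles in degrees, forces in N, time in s.
With the tool pointing down it reaches from about 0.325 to 0.85 m from the base axis. Payload 15.5 kg.
Tool frame: the origin (TCP) lies midway between the tips of the shut fingers; the grasp point (between the pads) lies 19 mm behind it; z points along the fingers, y is the line along which they close (so a half turn about z gives the same grasp; the last joint's range is limited). The gripper opens to 91 mm and grips with 3 to 60 N. Pads are 32 mm wide; open, the fingers measure 118 mm over their backs; the gripper's body (76 mm by 178 mm) begins 60 mm behind the grasp point.
Start: joints at [-81.675, 28.281, 77.091, -0, 74.628, -5.472], TCP at [0.149, -0.607, 0.214] pointing down, gripper open.
Joint ranges: [-166.48, 166.48], [-47.26, 123.95], [12.59, 153.08], [-70.14, 250.14], [6.76, 159.57], [-176.63, 176.63]. Speed limits (degrees/s): [108.29, 108.29, 147.25, 172.46, 172.46, 172.46].

INTERFACE

Orientations are given as a 3x3 rotation matrix whose columns are the frame's x, y, z axes.
In Python, from bench import ctrl gives the robot as it stands. The module is installed in compiled form; this text tells all that it offers. Calls block until the motion is done:
- ctrl.goto(position, orientation): joint-space move of the TCP to a pose.
- ctrl.move_l(position, vel=0.15, ori=None, contact_N=None): straight line of the TCP; ori=None keeps the orientation; vel is the mean speed in m/s. With contact_N (N) it stops when the force on the tool has changed by that much, and returns True; else False.
- ctrl.movej(angles): joint-space move.
- ctrl.command_gripper(opening): opening from 0.0 (shut) to 1.0 (fully open); the grip force is fixed at half the most; returns when the fingers have stopped.
- ctrl.sleep(seconds).
- ctrl.ik(position, orientation): joint angles nearest the present ones, or None.
- ctrl.read_camera(name): name is "side" or "top" or "wrist"; returns the picture (420x560x3 uint8, blue, green, red); there is no depth.
- ctrl.camera_params(name): a dict with "fx", "fy", "cx", "cy" (pixels), "D" ([k1, k2, p1, p2, k3] as OpenCV has them; the pictures are not rectified), "pose" (4x4, takes a point from camera to world coordinates); the wrist camera has in their place "T_tool_cam" (4x4, takes a point from camera to tool coordinates, whose origin is the TCP and whose axes are the flange's). Camera axes: x right, y up, looking along -z (the intrinsics and any distortion apply to the point x, -y, -z); pixel columns grow to the right and rows downward; lengths in m; the calibration is good to about 2 mm. A picture is of the moment at which its call begins: read the wrist's pose just before it. camera_params takes no time and is no camera call.
A pose or a line that the arm cannot do raises ctrl.MotionError and nothing moves.
- ctrl.sign_off(): hands the job in; it is judged then, once.
Readings, each from a call of its own:
- ctrl.current_t(): time.
- ctrl.current_q(): joint angles.
- ctrl.current_dq(): joint speeds.
- ctrl.current_effort(): joint torques, N m.
- ctrl.current_tool_pos(): TCP position.
- ctrl.current_eef_rot(): TCP orientation.
- ctrl.current_contact_force(): force on the tool from outside, world axes, zero at the start.
- ctrl.current_wrist_torque(): the same for the moment, N m.
- ctrl.current_grip_width(): opening from 0.0 (shut) to 1.0 (fully open).
- ctrl.current_grasp_force(): force on a finger pad.
Only numpy, scipy, OpenCV 4.12 (cv2) and the standard library are available. Lean on these libraries where they do the work, as an engineer would, in place of code of your own. Each camera call takes 0.05 s, during which the arm holds its last target. There are 200 camera calls.

## Working session

There is one attempt and no reset: what is moved stays moved. The work goes in short steps, each a Python script; the robot and the scene stay as the last script left them, time stands still between calls to the robot, and variables do not carry over. Pictures are saved under pics/ and viewed, at most 10 in all, crops included, and the job is handed in when it is done.

```bash
mkdir -p pics; cat > h.py <<'E'
import numpy as np, cv2
from bench import ctrl
def cam(name):
    p=ctrl.camera_params(name)
    K=np.array([[p['fx'],0,p['cx']],[0,p['fy'],p['cy']],[0,0,1.]])
    if 'pose' in p: T=np.array(p['pose'])
    else:
        W=np.eye(4); W[:3,:3]=np.array(ctrl.current_eef_rot()); W[:3,3]=ctrl.current_tool_pos()
        T=W@np.array(p['T_tool_cam'])
    return K,np.array(p['D'],float),T
def rays(c,uv):
    K,D,T=c
    n=cv2.undistortPoints(np.array(uv,float).reshape(-1,1,2),K,D).reshape(-1,2)
    d=np.c_[n[:,0],-n[:,1],-np.ones(len(n))]@T[:3,:3].T
    return T[:3,3],d
def onplane(c,uv,z):
    o,d=rays(c,uv); return o+d*((z-o[2])/d[:,2])[:,None]
def proj(c,P):
    K,D,T=c
    q=(np.atleast_2d(P)-T[:3,3])@T[:3,:3]; q=q*[1,-1,-1]
    return cv2.projectPoints(q,np.zeros(3),np.zeros(3),K,D)[0].reshape(-1,2)
E
python3 - <<'E'
from h import *
for n in ("top","side","wrist"):
    c=cam(n); cv2.imwrite(f"pics/{n}0.png",ctrl.read_camera(n)); print(n,c[0][0,0],c[2][:3,3].round(3),(-c[2][:3,2]).round(2), onplane(c,[(0,0),(559,0),(559,419),(0,419)],0).round(2).tolist())
print(ctrl.current_t(), np.array(ctrl.current_eef_rot()).round(3))
E
```

```text
top 402.315503330507 [0.504 0.097 1.425] [ 0.07 -0.01 -1.  ] [[1.42, 1.22, 0.0], [1.45, -1.03, 0.0], [-0.19, -0.95, 0.0], [-0.19, 1.13, 0.0]]
side 418.38058122610556 [ 0.346 -1.006  0.507] [ 0.21  0.91 -0.36] [[2.15, -6.85, 0.0], [-6.02, -7.58, 0.0], [0.82, -0.66, 0.0], [0.04, -0.45, 0.0]]
wrist 336.663619594768 [ 0.217 -0.59   0.384] [-0.24 -0.06 -0.97] [[0.27, -0.28, 0.0], [0.41, -0.84, 0.0], [-0.08, -1.07, 0.0], [-0.28, -0.29, 0.0]]
0.15 [[ 0.971  0.238 -0.   ]
 [ 0.238 -0.971  0.001]
 [ 0.    -0.001 -1.   ]]
```

View pics/top0.png

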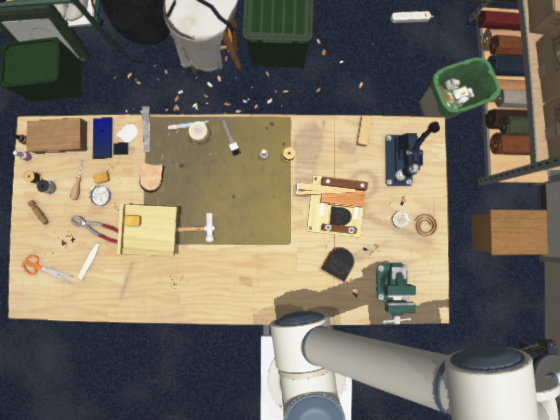

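View pics/side0.png

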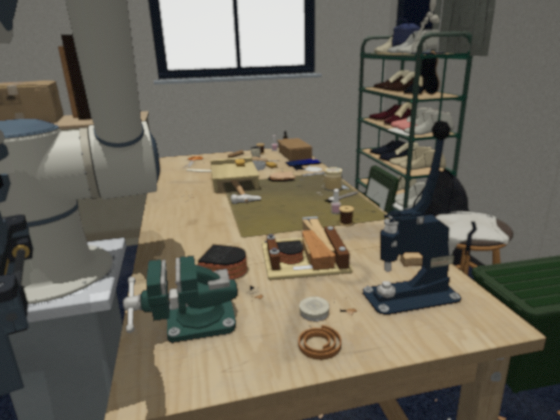

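The top view shows the cramp at about (337,206), the shelf at (148,230) with the hammer head at (210,228), ink (264,154), spool (289,154) and a tin or dish at (400,219). There are two heel-blank look-alikes, at (341,217) in the cramp and at (338,263) loose. The smaller one, between jaw and stop, fits the description. I'll confirm in an enlarged crop.

```bash
python3 - <<'E'
import cv2,numpy as np
im=cv2.imread("pics/top0.png")
a=cv2.resize(im[135:285,250:450],(800,600),interpolation=cv2.INTER_CUBIC); cv2.imwrite("pics/c1.png",a)
a=cv2.resize(im[180:280,100:233],(798,600),interpolation=cv2.INTER_CUBIC); cv2.imwrite("pics/c2.png",a)
E
```

```text
(no output)
```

View pics/c1.png

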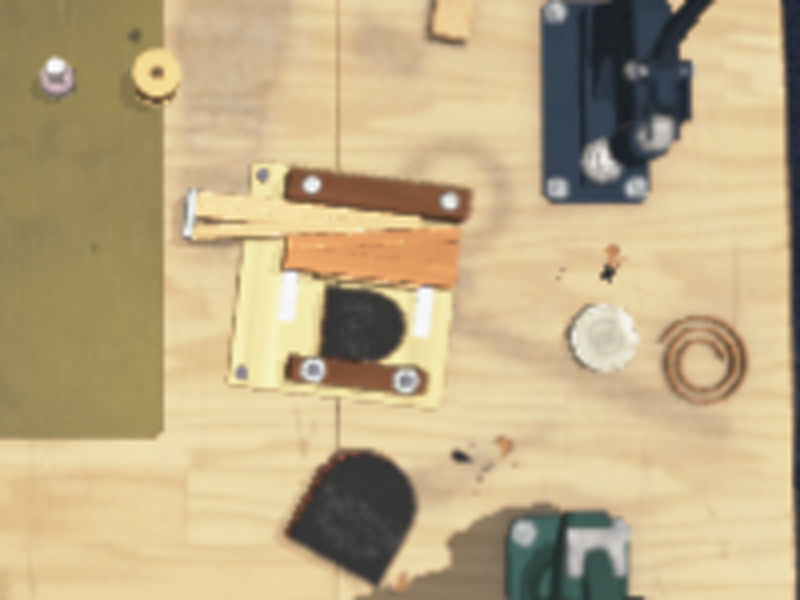

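View pics/c2.png

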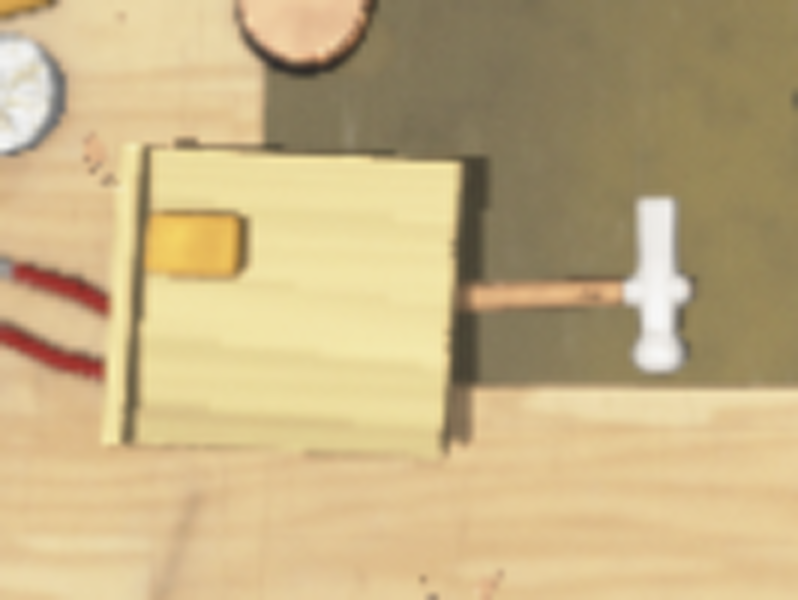

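The crops confirm the small dark D in the cramp, at c1 (363,325), as the heel blank; the loose one at c1 (350,515) is bigger. The hammer head runs from peen c2 (656,198) to round face c2 (660,372), and the cap face is at c1 (188,188)-(186,238). Next I'll cast these points.

```bash
python3 - <<'E'
from h import *
c=cam("top")
f1=lambda u,v:(250+(u+.5)/4-.5,135+(v+.5)/4-.5)
f2=lambda u,v:(100+(u+.5)/6-.5,180+(v+.5)/6-.5)
def s(n,uv,z): print(n,onplane(c,[uv],z)[0].round(4)[:2])
s("cap a",f1(190,188),.048); s("cap b",f1(185,239),.048)
for n,p in dict(bTL=(250,163),bBL=(228,385),bBR=(438,408)).items(): s(n,f1(*p),.012)
s("rail L",f1(290,168),.05); s("rail R",f1(472,188),.05)
s("ink",f1(57,62),.079); s("spool",f1(156,72),.05); s("tin",f1(604,338),.02)
s("blank",f1(363,325),.044);s("stop",f1(357,375),.052)
s("peen",f2(656,198),.03); s("face",f2(660,372),.02); s("head",f2(657,292),.027); s("shaft@shelf",f2(466,298),.02)
for p in [(465,160),(445,455),(130,440)]: s("shelf",f2(*p),.062)
E
```

```text
cap a [0.6853 0.036 ]
cap b [0.6411 0.0401]
bTL [ 0.7128 -0.0187]
bBL [5.163e-01 3.000e-04]
bBR [ 0.497  -0.1849]
rail L [ 0.7031 -0.0502]
rail R [ 0.6872 -0.2083]
ink [0.7881 0.1506]
spool [0.786  0.0659]
tin [ 0.5591 -0.3317]
blank [ 0.5683 -0.1138]
stop [ 0.5251 -0.1073]
peen [0.5771 0.3414]
face [0.4764 0.3391]
head [0.5228 0.3404]
shaft@shelf [0.5184 0.4537]
shelf [0.5963 0.4455]
shelf [0.4293 0.4532]
shelf [0.4352 0.6353]
```

```bash
cat >> h.py <<'E'
def ori(yaw):  # tool down, tool x at yaw (deg)
    a=np.radians(yaw); return np.array([[np.cos(a),np.sin(a),0],[np.sin(a),-np.cos(a),0],[0,0,-1.]])
def d(yaw): a=np.radians(yaw); return np.array([np.cos(a),np.sin(a),0])
E
python3 - <<'E'
from h import *
ctrl.goto([0.52,0.36,0.2],ori(91.3)); print(ctrl.current_t(),np.round(ctrl.current_q(),1))
c=cam("wrist"); im=ctrl.read_camera("wrist"); cv2.imwrite("pics/w1.png",im)
np.savez("w1.npz",K=c[0],D=c[1],T=c[2])
E
```

```text
3.75 [29.2 29.6 77.  -0.  73.4 28. ]
```

View pics/w1.png

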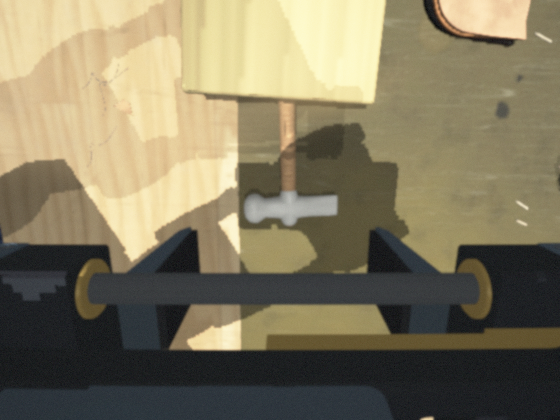

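The shaft runs from (288,105) at the shelf edge to (289,188) at the head. The face end is at (246,208) and the peen at (337,205).

```bash
python3 - <<'E'
from h import *
z=np.load("w1.npz"); c=(z['K'],z['D'],z['T'])
for n,p,h in [("shaft1",(288,106),.025),("shaft2",(289,186),.025),("face",(245.5,208),.015),("peen",(337,205.5),.025),("head",(289,207),.03),("shelfL",(183,92),.062),("shelfR",(374,104),.062)]:
    print(n,onplane(c,[p],h)[0].round(4)[:2])
im=cv2.imread("pics/w1.png").astype(int)
for v in (125,145,165,180):
    b,g,r=im[v,260:320].T; m=np.where((r-b>25)&(r>g+12))[0]+260
    print(v,m.min(),m.max(),onplane(c,[((m.min()+m.max())/2,v)],.025)[0].round(4))
E
```

```text
shaft1 [0.5228 0.4469]
shaft2 [0.5259 0.3673]
face [0.4795 0.3402]
peen [0.5772 0.3476]
head [0.5264 0.346 ]
shelfL [0.4307 0.4549]
shelfR [0.5978 0.4486]
125 261 302 [0.5168 0.4287 0.025 ]
145 260 295 [0.5132 0.409  0.025 ]
165 280 295 [0.5238 0.3891 0.025 ]
180 281 295 [0.5247 0.3736 0.025 ]
```

```bash
python3 - <<'E'
from h import *
t=lambda s: print(s,round(ctrl.current_t(),2),np.round(ctrl.current_tool_pos(),4),round(ctrl.current_grip_width(),3),np.round(ctrl.current_contact_force(),1))
o=ori(92); g=np.array([.5225,.413,0])
ctrl.goto(g+[0,0,.06],o); t("above")
print(ctrl.move_l(g+[0,0,.004],vel=.12,contact_N=6)); t("down")
ctrl.command_gripper(0.0); t("grip"); print(ctrl.current_grasp_force())
p=np.array(ctrl.current_tool_pos())
ctrl.move_l(p+[0,0,.009],vel=.06); t("lift")
ctrl.move_l(p+[0,0,.009]+.19*d(-88),vel=.2); t("pulled")
cv2.imwrite("pics/w2.png",ctrl.read_camera("wrist")); cv2.imwrite("pics/t2.png",ctrl.read_camera("top")[180:280,150:350].repeat(4,0).repeat(4,1))
E
```

```text
above 4.45 [0.5232 0.413  0.0611] 0.999 [0.4 0.  0.9]
False
down 5.07 [0.5231 0.4132 0.0049] 1.003 [-0.6  0.7 -0.7]
grip 6.2 [0.5225 0.413  0.004 ] 0.177 [-1.  -0.8  0.1]
29.98237581230569
lift 6.5 [0.5227 0.4131 0.0135] 0.179 [-0.  -0.2 -3.2]
pulled 7.6 [0.5292 0.2239 0.013 ] 0.181 [-0.5 -0.3 -3.3]
```

View pics/w2.png

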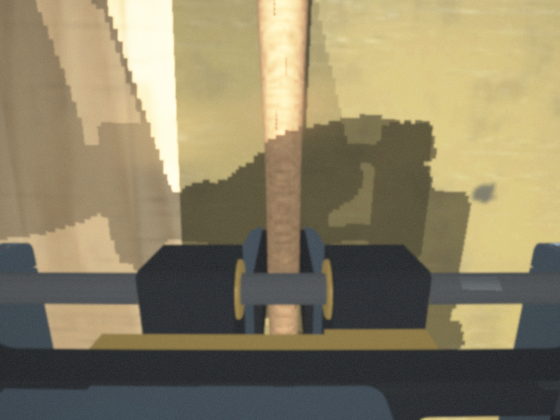

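The hammer is held straight between the pads, with the tail running up the picture at columns 262-305. Next: lift, turn and lay it down in the open, then look from above the regrasp pose.

```bash
python3 - <<'E'
from h import *
t=lambda s: print(s,round(ctrl.current_t(),2),np.round(ctrl.current_tool_pos(),4),round(ctrl.current_grip_width(),3),np.round(ctrl.current_contact_force(),1))
p=np.array(ctrl.current_tool_pos())
ctrl.move_l([p[0],p[1],.09],vel=.25)
C=-5.5; lay=np.array([.581,.2165,0])
ctrl.goto(lay+[0,0,.03],ori(C+180)); t("turned")
print(ctrl.move_l(lay+[0,0,.004],vel=.08,contact_N=5)); t("down")
ctrl.command_gripper(0.6); t("open")
ctrl.move_l(lay+[0,0,.09],vel=.3)
o=lay-.06*d(C)
ctrl.goto(o-.022*d(C)+[0,0,.17],ori(C)); t("look"); print(np.round(ctrl.current_q(),1))
c=cam("wrist"); im=ctrl.read_camera("wrist"); cv2.imwrite("pics/w3.png",im); np.savez("w3.npz",K=c[0],D=c[1],T=c[2])
E
```

```text
turned 9.53 [0.5806 0.2165 0.0296] 0.177 [-0.2 -0.7 -2.3]
True
down 9.9 [0.5808 0.2166 0.003 ] 0.176 [0.8 1.2 1.4]
open 10.64 [0.5808 0.2165 0.0039] 0.603 [-1.3  0.4  0.1]
look 13.88 [0.4993 0.2243 0.1698] 0.598 [-0.3  0.  -0.4]
[ 17.9  24.9  91.3  -0.   63.8 113.4]
```

View pics/w3.png

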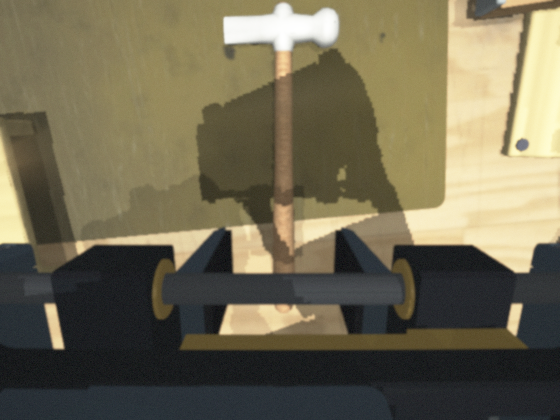

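The hammer lies in the open: head at (284,30), face tip (339,27), peen (224,31), handle (283,100)-(284,245). Next I'll regrasp it by the rear half.

```bash
python3 - <<'E'
from h import *
z=np.load("w3.npz"); c=(z['K'],z['D'],z['T'])
P={n:onplane(c,[p],h)[0] for n,p,h in [("head",(284,30),.03),("face",(339,27),.013),("peen",(223,31),.025),("s1",(284.5,70),.026),("s2",(284.5,220),.024),("end",(284,312),.02)]}
for n in P: print(n,P[n].round(4)[:2])
v=P['s1']-P['s2']; yaw=np.degrees(np.arctan2(v[1],v[0])); print(yaw, np.linalg.norm(P['head']-P['end']))
E
```

```text
head [0.6453 0.2093]
face [0.6473 0.1602]
peen [0.6507 0.2611]
s1 [0.6144 0.2118]
s2 [0.4783 0.2246]
end [0.3755 0.2348]
-5.3824419804852335 0.2711767845304446
```

```bash
python3 - <<'E'
from h import *
t=lambda s: print(s,round(ctrl.current_t(),2),np.round(ctrl.current_tool_pos(),4),round(ctrl.current_grip_width(),3),np.round(ctrl.current_contact_force(),1),np.round(ctrl.current_wrist_torque(),2))
C=-5.4; g=np.array([.497,.2229,0])
ctrl.goto(g+[0,0,.06],ori(C))
ctrl.move_l(g+[0,0,.004],vel=.1,contact_N=6); t("down")
ctrl.command_gripper(0.0); t("grip"); print(ctrl.current_grasp_force())
ctrl.move_l(g+[0,0,.018],vel=.06); t("lift")
s=np.array([.525,.179,.018])
ctrl.move_l(s,vel=.15,ori=ori(-5.5)); t("start")
c=cam("wrist"); im=ctrl.read_camera("wrist"); cv2.imwrite("pics/w4.png",im); np.savez("w4.npz",K=c[0],D=c[1],T=c[2])
im=ctrl.read_camera("side"); cv2.imwrite("pics/s4.png",im)
a=cv2.resize(im[170:290,230:390],(800,600),interpolation=cv2.INTER_CUBIC); cv2.imwrite("pics/s4c.png",a)
E
```

```text
down 15.15 [0.4975 0.2231 0.0047] 0.596 [ 0.2  0.2 -0.2] [ 0.05 -0.02  0.03]
grip 15.78 [0.4971 0.2229 0.0041] 0.211 [-0.7  0.5  3.1] [0.09 0.1  0.2 ]
30.00296945259379
lift 16.17 [0.4972 0.223  0.0184] 0.214 [ 0.7 -0.5 -3. ] [0.02 0.1  0.01]
start 16.67 [0.5248 0.1787 0.0177] 0.217 [ 0.2  0.1 -3.5] [0.02 0.13 0.03]
```

View pics/w4.png

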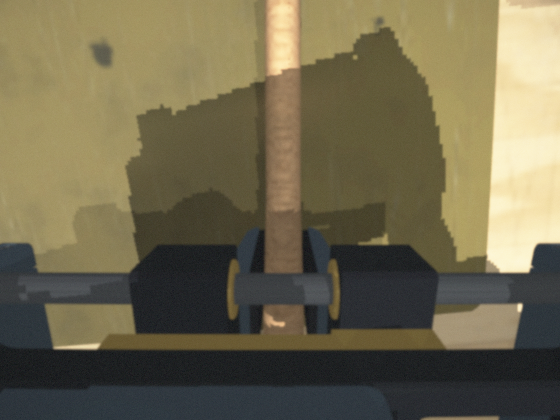

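View pics/s4c.png

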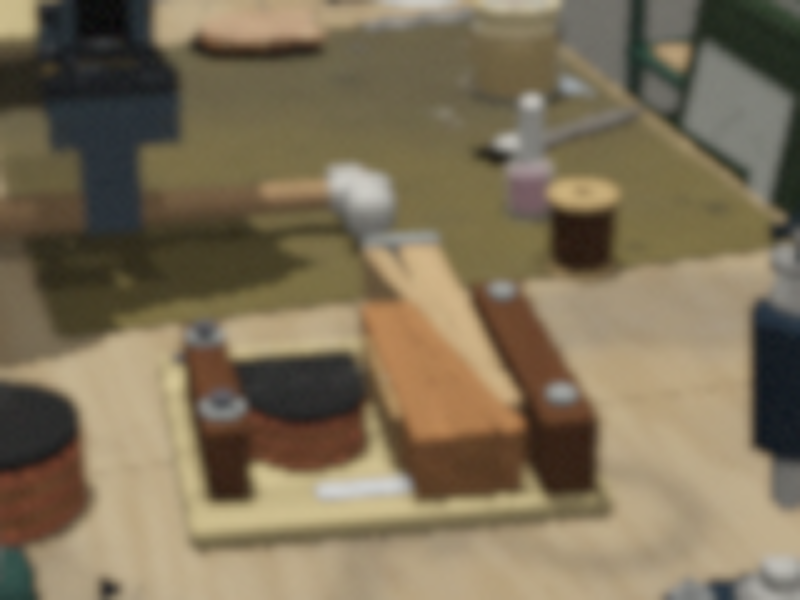

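The side crop shows the round face at about (368,203) crop pixels and the cap's top edge at (365,240)-(440,236). The handle is level in the grip. Next I'll check these against the predicted projections and triangulate the butt with the top view.

```bash
python3 - <<'E'
from h import *
c=cam("side"); ct=cam("top")
f=lambda u,v:(230+(u+.5)/5-.5,170+(v+.5)/5-.5)
inv=lambda p:((p-[230,170])*5).round(0)
print("proj face z=.02,.03,.04",[inv(proj(c,[.6708,.1177,z])[0]) for z in (.02,.03,.04)])
print("cap top ends proj",inv(proj(c,[.6853,.036,.048])[0]),inv(proj(c,[.6411,.0401,.048])[0]))
def ony(uv,y): o,dd=rays(c,[uv]); return (o+dd[0]*(y-o[1])/dd[0,1]).round(4)
print("face at y",ony(f(368,203),.1177)); print("cap R/L",onplane(c,[f(440,237),f(362,241)],.048).round(4))
im=ctrl.read_camera("top"); cv2.imwrite("pics/t4.png",im)
a=cv2.resize(im[150:220,235:328],(797,600),interpolation=cv2.INTER_CUBIC); cv2.imwrite("pics/t4c.png",a)
E
```

```text
proj face z=.02,.03,.04 [array([367., 228.]), array([367., 213.]), array([367., 197.])]
cap top ends proj [432. 232.] [355. 239.]
face at y [0.6702 0.1177 0.0377]
cap R/L [[0.6873 0.0314 0.048 ]
 [0.6438 0.0389 0.048 ]]
```

View pics/t4c.png

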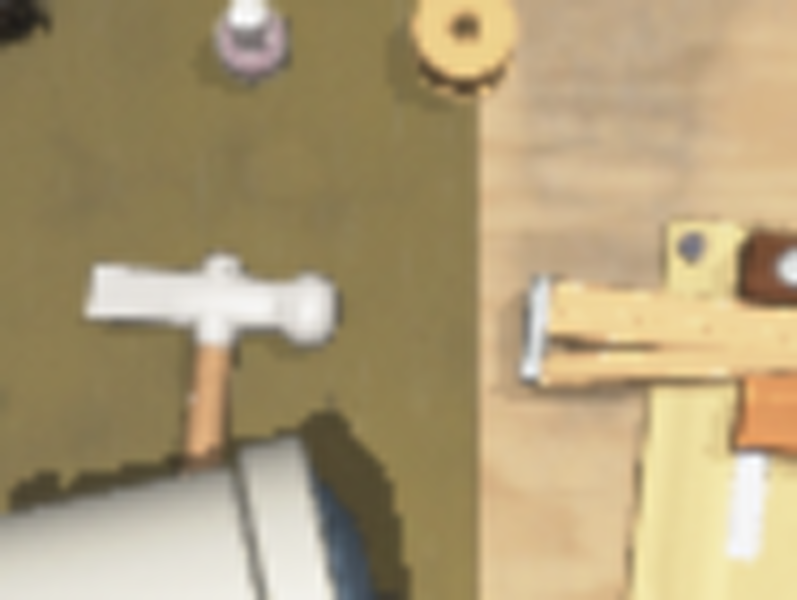

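The face is aligned laterally with the cap (crop: face (315,308), cap centre (530,330), travel slope about 0.096). The face is about 4 mm high, so I'll lower it and make the first tap.

```bash
cat >> h.py <<'E'
CY=d(84.5); S=np.array([.526,.179,.0145])
def at(tr): return S-CY*tr
def tap(tr,vel,N,back):
    t0=ctrl.current_t(); p0=np.array(ctrl.current_tool_pos())
    h=ctrl.move_l(at(tr),vel=vel,contact_N=N)
    p=np.array(ctrl.current_tool_pos()); f=np.array(ctrl.current_contact_force())
    ctrl.move_l(at(back),vel=.3)
    print("tap",h,"stop",round((S-p)@CY*1e3,1),"F",f.round(1),"w",round(ctrl.current_grip_width(),3),"dt",round(ctrl.current_t()-t0,2),"tau",np.round(ctrl.current_wrist_torque(),2))
def shots(k):
    im=ctrl.read_camera("top"); cv2.imwrite(f"pics/t{k}.png",im)
    a=im[150:255,235:375]; s=ctrl.read_camera("side")[170:290,230:390]
    cv2.imwrite(f"pics/m{k}.png",np.hstack([cv2.resize(a,(400,300),interpolation=cv2.INTER_CUBIC),cv2.resize(s,(400,300),interpolation=cv2.INTER_CUBIC)]))
E
python3 - <<'E'
from h import *
ctrl.move_l(at(0.01),vel=.15)
tap(.093,.25,10,.02); shots(5); print(ctrl.current_t())
E
```

```text
tap False stop 92.3 F [ 2.4  2.8 -2.3] w 0.214 dt 0.88 tau [ 0.05  0.16 -0.02]
18.0417
```

View pics/m5.png

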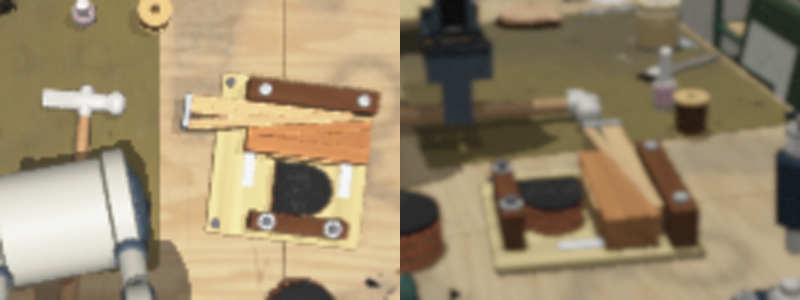

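That was my 11th viewed picture, one over the limit of 10 — my miscount. I'll view no more and work from numbers only. The picture shows the hammer square in the grip, drawn back from the cap at about (188,112), with the bystanders untouched. Next I'll measure the wedge's travel by a mask.

```bash
cat >> h.py <<'E'
def cap(im):
    c=cam("top"); a=im.astype(float); sat=a.max(2)-a.min(2); v=a.max(2)
    m=np.zeros(a.shape[:2]); m[181:198,288:318]=1
    w=m*np.clip((v-110)/60,0,1)*np.clip((75-sat)/40,0,1)
    ys,xs=np.mgrid[:a.shape[0],:a.shape[1]]
    return round(w.sum(),1),((w*xs).sum()/w.sum(),(w*ys).sum()/w.sum())
def travel(im):
    n,uv=cap(im); return n,np.round(uv,2),onplane(cam("top"),[uv],.045)[0].round(4)
E
python3 - <<'E'
from h import *
for k in ("t4","t5"): print(travel(cv2.imread(f"pics/{k}.png")))
im=cv2.imread("pics/t5.png"); 
for k in ("t4","t5"): print(cv2.imread(f"pics/{k}.png")[188,290:312].tolist())
E
```

```text
(np.float64(107.2), array([298.61, 188.66]), array([0.6613, 0.0307, 0.045 ]))
(np.float64(114.0), array([299.51, 188.35]), array([0.6624, 0.0275, 0.045 ]))
[[95, 133, 152], [146, 190, 216], [149, 191, 218], [130, 166, 192], [125, 158, 184], [118, 147, 169], [128, 132, 136], [222, 223, 222], [185, 198, 207], [153, 206, 233], [143, 201, 233], [143, 201, 234], [145, 202, 235], [147, 204, 236], [147, 204, 236], [149, 207, 237], [154, 212, 238], [154, 213, 239], [153, 214, 240], [151, 212, 239], [152, 213, 239], [154, 214, 240]]
[[95, 134, 151], [146, 189, 217], [151, 193, 220], [148, 188, 217], [144, 183, 212], [137, 174, 201], [122, 152, 174], [120, 149, 170], [116, 143, 163], [124, 130, 132], [216, 217, 215], [180, 194, 202], [149, 200, 232], [146, 206, 236], [149, 208, 238], [150, 211, 239], [155, 214, 239], [152, 212, 239], [152, 212, 239], [149, 209, 238], [153, 213, 240], [154, 213, 240]]
```

```bash
cat >> h.py <<'E'
def capcol(im):
    b=im[183:194,290:330,0].astype(float); sat=np.ptp(im[183:194,290:330].astype(float),axis=2)
    w=np.clip(b-160,0,None)*np.clip((45-sat)/25,0,1); w*=w>15
    return round(float((w*np.arange(290,330)).sum()/w.sum()),2)
def face_uv(im,lo=240,hi=300):  # white hammer head blob in the top view
    m=((im.min(2)>120)&(np.ptp(im.astype(int),axis=2)<40)).astype(np.uint8); m[:172]=0; m[206:]=0; m[:,:235]=0; m[:,hi:]=0
    n,l,s,c=cv2.connectedComponentsWithStats(m); i=1+np.argmax(s[1:,4]); return s[i].tolist()
E
python3 - <<'E'
from h import *
for k in ("t4","t5"): im=cv2.imread(f"pics/{k}.png"); print(capcol(im),face_uv(im,295))
for k,tr in ((6,.103),(7,.113)):
    tap(tr,.25,15,tr-.075); im=ctrl.read_camera("top"); cv2.imwrite(f"pics/t{k}.png",im); print(capcol(im),face_uv(im,295),ctrl.current_t())
E
```

```text
297.2 [245, 179, 29, 12, 205]
300.18 [250, 180, 29, 11, 208]
tap False stop 102.9 F [ 1.6  3.5 -2.6] w 0.214 dt 0.88 tau [-0.01  0.14 -0.03]
303.13 [252, 180, 29, 11, 208] 18.975
tap False stop 113.0 F [ 2.1  2.6 -2. ] w 0.212 dt 0.89 tau [-0.02  0.17 -0.04]
306.02 [255, 180, 29, 11, 205] 19.9167
```

```bash
python3 - <<'E'
from h import *
p=306.02
for k,tr in ((8,.123),(9,.133),(10,.143)):
    tap(tr,.25,20,tr-.075); im=ctrl.read_camera("top"); cv2.imwrite(f"pics/t{k}.png",im); q=capcol(im); print(q,face_uv(im,295),ctrl.current_t())
    if q-p<2.3: break
    p=q
E
```

```text
tap False stop 122.9 F [ 2.2  3.1 -2. ] w 0.212 dt 0.89 tau [ 0.02  0.12 -0.01]
308.87 [258, 180, 29, 12, 208] 20.8583
tap False stop 133.2 F [-0.2  6.5 -2.1] w 0.215 dt 0.89 tau [0.05 0.14 0.03]
310.53 [261, 181, 29, 11, 209] 21.8
```

```bash
python3 - <<'E'
from h import *
for k,tr,v in ((11,.138,.3),(12,.139,.35)):
    tap(tr,v,20,.058); im=ctrl.read_camera("top"); cv2.imwrite(f"pics/t{k}.png",im); q=capcol(im); print(q,face_uv(im,295),ctrl.current_t())
E
```

```text
tap False stop 139.0 F [-0.8  6.9 -1.1] w 0.208 dt 0.83 tau [0.03 0.08 0.05]
310.53 [261, 181, 30, 11, 210] 22.6833
tap False stop 140.5 F [ 0.9  6.8 -1.8] w 0.211 dt 0.8 tau [0.07 0.05 0.05]
310.53 [261, 181, 29, 11, 206] 23.5333
```

The last two taps gave no advance. One firmer tap, stopped on contact, will check that it is really tight.

```bash
python3 - <<'E'
from h import *
for k,tr,v in ((13,.148,.42),(14,.152,.5)):
    tap(tr,v,6.5,.052); im=ctrl.read_camera("top"); cv2.imwrite(f"pics/t{k}.png",im); q=capcol(im); print(q,face_uv(im,295),ctrl.current_t())
E
```

```text
tap True stop 99.1 F [-0.4  0.  -2. ] w 0.212 dt 0.48 tau [0.05 0.02 0.03]
310.53 [260, 181, 29, 11, 205] 24.0667
tap True stop 88.2 F [-1.7  0.5 -2.2] w 0.208 dt 0.46 tau [0.04 0.01 0.01]
310.53 [260, 181, 29, 11, 208] 24.575
```

```bash
python3 - <<'E'
from h import *
for k,tr,v in ((15,.143,.42),):
    tap(tr,v,20,.05); im=ctrl.read_camera("top"); cv2.imwrite(f"pics/t{k}.png",im); q=capcol(im); print(q,face_uv(im,295),ctrl.current_t())
for k in (4,9,15):
    im=cv2.imread(f"pics/t{k}.png"); print(k,im[188,305:316,0].tolist(), im[205:240,338].astype(int).sum(1).tolist())
E
```

```text
tap False stop 143.9 F [ 0.7  7.7 -2.9] w 0.213 dt 0.84 tau [0.09 0.03 0.03]
310.53 [258, 181, 29, 10, 204] 25.4667
4 [149, 154, 154, 153, 151, 152, 154, 154, 155, 155, 155] [335, 523, 277, 166, 167, 165, 180, 177, 157, 169, 175, 207, 184, 170, 158, 178, 191, 196, 189, 156, 163, 235, 246, 248, 254, 269, 302, 439, 545, 583, 538, 569, 565, 577, 580]
9 [133, 119, 117, 113, 121, 220, 221, 161, 157, 158, 161] [490, 404, 300, 178, 179, 192, 180, 193, 204, 204, 192, 198, 192, 181, 165, 180, 171, 173, 176, 188, 152, 233, 245, 248, 253, 271, 307, 443, 547, 583, 542, 567, 566, 579, 579]
15 [133, 119, 116, 113, 120, 220, 222, 161, 157, 159, 161] [486, 401, 294, 180, 179, 174, 173, 177, 197, 190, 182, 181, 184, 165, 174, 177, 186, 185, 172, 149, 142, 235, 244, 246, 253, 267, 306, 440, 544, 583, 539, 572, 569, 579, 582]
```

The wedge has travelled about 45 mm, and three taps of rising speed gave no further advance at 0.02 px. The numbers also show that the gaps jaw-blank and blank-stop are closed. One slightly firmer swing, with some wrist yaw, will prove it.

```bash
python3 - <<'E'
from h import *
C=-5.5
for k,yw,v in ((16,13,.34),(17,16,.38)):
    ctrl.move_l(at(.055),vel=.15,ori=ori(C+yw))
    h=ctrl.move_l(at(.139),vel=v,ori=ori(C),contact_N=30)
    p=np.array(ctrl.current_tool_pos()); f=ctrl.current_contact_force()
    ctrl.move_l(at(.06),vel=.3)
    im=ctrl.read_camera("top"); cv2.imwrite(f"pics/t{k}.png",im)
    print(h,round((S-p)@CY*1e3,1),np.round(f,1),capcol(im),face_uv(im,295),round(ctrl.current_grip_width(),3),ctrl.current_t())
E
```

```text
False 139.6 [ 0.8  5.8 -2.5] 310.53 [261, 180, 30, 11, 205] 0.213 26.7
False 139.7 [-0.1  5.5 -2. ] 310.53 [262, 180, 29, 11, 208] 0.215 28.0333
```

Still no advance, so it is tight. Now I'll lay the hammer down flat, clear of the cramp, and check.

```bash
python3 - <<'E'
from h import *
ctrl.move_l(at(-.05),vel=.2)
p=at(-.05).copy(); p[2]=.003
print(ctrl.move_l(p,vel=.04,contact_N=5),np.round(ctrl.current_tool_pos(),4)); ctrl.sleep(.2)
ctrl.command_gripper(0.6); print(ctrl.current_grip_width())
p[2]=.15; ctrl.move_l(p,vel=.2)
ctrl.goto([.40,.30,.3],ori(-5.5)); ctrl.sleep(.5)
im=ctrl.read_camera("top"); cv2.imwrite("pics/t20.png",im); print(ctrl.current_t(),capcol(im),face_uv(im,295),np.round(ctrl.current_contact_force(),1))
a=cv2.imread("pics/top0.png"); df=np.abs(im.astype(int)-a).max(2)
for n,(u,v) in dict(ink=(264,153),spool=(289,153),tin=(400,219),big=(338,263)).items(): print(n,df[v-8:v+9,u-8:u+9].max(),round(df[v-8:v+9,u-8:u+9].mean(),1))
c=cam("top"); x,y,w,h,_=face_uv(im,295); print(onplane(c,[(x,y+h/2),(x+w,y+h/2)],.025).round(3))
E
```

```text
True [0.531  0.2278 0.0038]
0.5978335048835349
32.2417 310.53 [235, 177, 26, 11, 194] [-0.2 -0.1  0.2]
ink 4 1.3
spool 4 1.2
tin 3 1.3
big 13 2.3
[[0.684 0.253 0.025]
 [0.684 0.162 0.025]]
```

```bash
python3 -c "
from bench import ctrl
print(ctrl.sign_off(), ctrl.current_t())"
```

```text
the job is handed in; nothing more can be done
the job is handed in; nothing more can be done
```

The job is handed in: the wedge was tapped in about 45 mm, until further and firmer taps moved it no more, the ink, spool and tin did not move, and the hammer was laid back on the bench clear of the cramp; the 20 N on the blank was inferred, not measured, and I viewed 11 pictures, one over the limit of 10.

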